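# Tip the spare cell out of the battery tub

## Task

Turn the hood of the battery tub until its opening faces the catch tray while the tub is still level, then tip the tub about 40 degrees towards the tray and keep it there for a second so that the battery cell rolls out. Bring the tub back level, hood still open to the tray, let go, and leave the other gear on the shelf alone; do not tip the tub past 50 degrees.

Things in the scene. Friction and masses are not known exactly. Their poses are not given: they have to be found in the camera images.
- stand: Fixed aluminium tip stand, base 130 x 150 x 8 mm, joined to a grey catch tray on its -x side. Origin: on the shelf under the centre of the round tub; z up. The tray points to the robot's left (stand's yaw -2.02 to -1.12 rad). Two cheeks (50 mm long in x, 6 mm thick, at y = +-68 mm, top at 93 mm) carry the tub's hinge.
- tray_mid (a point): Middle of the catch tray's floor, on its upper face, fixed at x -123, y 0, z 6 mm in the stand's frame, same axes. Tray inside 114 (x) x 118 mm (y); outside x -186 to -60 mm from the stand's origin; side walls 50 mm high, front wall (-x) 55 mm, rear wall 22 mm.
- hinge_mid (a point): Middle of the tub's horizontal hinge line, fixed at x 0, y 0, z 85 mm in the stand's frame, same axes; the hinge runs along y. The tub's floor (grey plastic disc 108 mm across) has its upper face at this height when level, with two low ribs that cradle the cell.
- tub (a joint): Tilt of the tub in rad: 0 level, positive tips its top and grip bar towards the tray (stand's -x side). Runs from -0.35 to 1.2, with no stop or click at level or at 40 degrees. The hinge is stiff (0.25 N m): the tub stays where it is left. The cell rolls over its rib at about 30 degrees.
- hood (a joint): Turn of the hood about the tub's upright axis in rad, counter-clockwise from above positive. 0: the opening faces the tray. Starts at 1.9 to 2.7, limits -0.7 and 3.1, so open it by turning clockwise from above, more than a quarter turn: re-grip on the way. Friction 0.08 N m; it stays where left and tilts with the tub.
- hood_wall (a point): Point on the hood's axis at the tub's floor; x points to the middle of the walled half, the opening is at -x. The hood is a grey half-round wall, outer radius 53 mm, with a half-moon top plate over the walled half, its upper face 54 mm above the tub's floor. The other half is open.
- grip_bar (a point): Grip point of the upright bar on the hood, on the turning axis, 76 mm above tub floor and hinge line, 12 mm below the bar's top. Bar 14 mm thick (point x), 70 mm long (y), 34 mm tall, on the half-moon's straight edge; x points to the walled side. It turns the hood and, once open, lies along the hinge and serves to tip the tub: a gripper on it leans with the tub.
- cell: Spare battery cell, a black and steel cylinder 34 mm in diameter and 61 mm long, 100 to 200 g, lying in the tub parallel to the stand's y axis. Origin at its centre, y along its length.
- carabiner_a: Bystander: orange aluminium carabiner, 110 x 68 mm, 11 mm thick, lying flat. Origin at its centre, on the shelf.
- carabiner_b: Bystander: blue aluminium carabiner, same shape. Origin at its centre, on the shelf.
- headlamp: Bystander: black plastic headlamp, lamp block 34 x 62 x 42 mm with a stiff half-round headband 95 mm deep and 147 mm wide lying behind it (+x). Origin on the shelf under the lamp block.
- belay: Bystander: steel belay device, 62 x 42 x 28 mm with a wire loop out to x = 75 mm. Origin on the shelf under its centre.
Things that resemble listed ones, but are neither listed nor needed, are in the scene too. What is shaped like the cell but pink is not meant.

How it is judged:
By the outcome, as a careful person would: the job done as asked, in the order asked, and still so for the second after the job is handed in, with the robot touching nothing.
It also fails if it takes over 48 s, if anything falls off the work surface, if the arm or the gripper's body presses on something with over 40 N, if the wrist force passes 120 N, or if a joint passes its speed limit or range.

## Robot

A 7-joint arm with a two-finger parallel gripper is mounted at the origin on the work surface. World frame = base frame: x ahead of the robot, y to its left, z up, the work surface at z = 0. Lengths are in m, angles in rad, forces in N, time in s.
With the tool pointing down it reaches from about 0.4 to 0.875 m from the base axis. Payload 19.3 kg.
Tool frame: the origin (TCP) lies at the very end of the fingers, on their centre line; the grasp point (between the pads) lies bot.grasp_offset behind it (bot.grasp_offset is the distance from the TCP to the grasp point, in m); z points along the fingers, y is the direction in which the jaws open and shut (so a half turn about z gives the same grasp; the last joint's range is limited). The gripper opens to 85 mm and grips with 20 to 120 N. Pads are 22 mm wide; open, the fingers measure 114 mm over their backs; the gripper's body (76 mm by 85 mm) begins 54 mm behind the grasp point. The pads swing forward as they close: fully open they stand 13 mm farther back than shut.
Start: joints at [1.276, 0.521, -0.036, 1.599, 0.021, 1.021, -0.113], TCP at [0.139, -0.609, 0.231] pointing down, gripper open.
Joint ranges: [-2.91, 2.91], [-0.3, 2.13], [-1.5, 1.42], [0.17, 2.43], [-1.26, 4.41], [0.16, 1.93], [-2.52, 2.52]. Speed limits (rad/s): [1.89, 1.89, 2.39, 2.39, 3.01, 3.01, 3.01].

## Interface

Orientations are given as a 3x3 rotation matrix whose columns are the frame's x, y, z axes.
In Python, from station import bot gives the robot as it stands. Calls block until the motion is done:
- bot.move_pose(position, orientation): joint-space move of the TCP to a pose.
- bot.move_l(position, frame=None, max_speed=0.15): straight line of the TCP; frame=None keeps the orientation; max_speed is the mean speed in m/s.
- bot.move_j(angles): joint-space move.
- bot.command_gripper(opening, squeeze=None): finger opening in m; squeeze is the grip in N (None keeps the last); returns when the fingers have stopped.
- bot.pause(seconds).
- bot.inverse_kinematics(position, orientation): joint angles nearest the present ones, or None.
- bot.observe(): the state.
- bot.grab_frame(name): name is "side" or "top"; returns a dict with "image" (400x640x3 uint8, red, green, blue), "z_map" (400x640 float32, m along the optical axis (not along the pixel's ray), 0 where there is no reading), "fx", "fy", "cx", "cy" (pixels), "world_from_camera" (4x4, takes a point from camera to world coordinates). Camera axes: x right, y down, z forward; pixel columns grow to the right and rows downward; lengths in m; the calibration is good to about 2 mm. A picture is of the moment at which its call begins.
A pose or a line that the arm cannot do raises bot.IKError and nothing moves.
- bot.close_job(): hands the job in, once; it reports no verdict.
The state is a dict: "time": time; "q": joint angles; "qd": joint speeds; "joint_efforts": joint torques, N m; "ee_pos": TCP position; "ee_rot": TCP orientation; "ft_force": force on the tool from outside, world axes, zero at the start; "wrist_torque": the same for the moment, N m; "opening": finger opening in m.
Only numpy, scipy, OpenCV 4.12 (cv2) and the standard library are available. Lean on these libraries where they do the work, as an engineer would, in place of code of your own. Each camera call takes 0.05 s, during which the arm holds its last target.

## Working session

There is one attempt and no reset: what is moved stays moved. The work goes in short steps, each a Python script; the robot and the scene stay as the last script left them, time stands still between calls to the robot, and variables do not carry over. Pictures are saved under pics/ and viewed, and the job is handed in when it is done.

```bash
ls; mkdir -p pics; python3 - <<'E'
from station import bot
import cv2, numpy as np
s=bot.observe(); print(s['time'],s['ee_pos'],s['ee_rot'],s['opening'],bot.grasp_offset)
for n in ("side","top"):
    f=bot.grab_frame(n); cv2.imwrite(f'pics/{n}0.png',f['image'][:,:,::-1]); np.savez(f'pics/{n}0.npz',**f)
    print(n,f['fx'],f['cx'],f['cy'],np.round(f['world_from_camera'],3).tolist(),(f['z_map']>0).mean())
E
```

```text
pics
0.0 [ 0.13920885 -0.60895457  0.23072274] [[ 9.74846737e-01  2.22876044e-01 -3.28735401e-04]
 [ 2.22876274e-01 -9.74846119e-01  1.10025601e-03]
 [-7.52457230e-05 -1.14584830e-03 -9.99999341e-01]] 0.08553143680073683 0.0187
side 475.9563404463515 330.78382888183546 191.48522626760385 [[0.993, -0.09, 0.078, 0.484], [-0.116, -0.607, 0.786, -0.923], [-0.023, -0.789, -0.614, 0.814], [0.0, 0.0, 0.0, 1.0]] 0.99610546875
top 495.15861465873064 324.60528122784933 200.82035865282194 [[0.007, -0.997, 0.074, 0.505], [-1.0, -0.007, -0.005, 0.016], [0.005, -0.074, -0.997, 1.343], [0.0, 0.0, 0.0, 1.0]] 0.99580859375
```

View pics/side0.png

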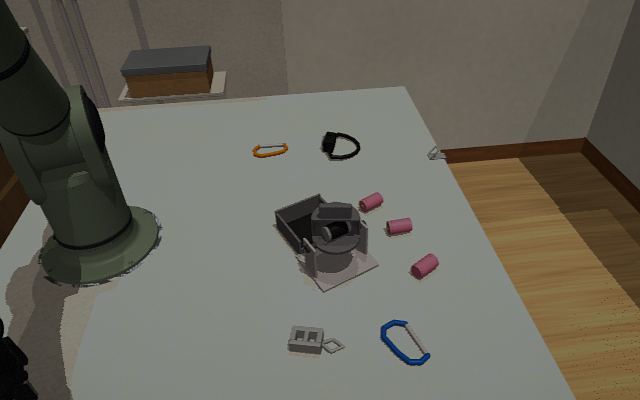

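View pics/top0.png

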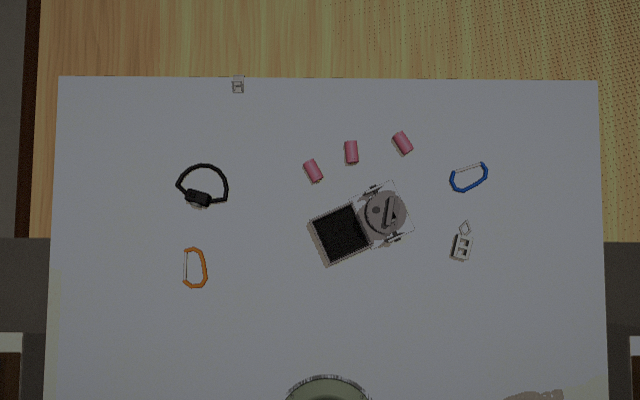

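The side view shows the stand around (335,235) with its tray to the left. The top view shows the tub at about (385,215), the tray at (340,235) and the pink decoys above. Next I zoom in and use the depth map.

```bash
cat > h.py <<'E'
import numpy as np, cv2
def cloud(f):
    z=f['z_map'];v,u=np.mgrid[:400,:640]
    T=f['world_from_camera']
    p=np.stack([(u-f['cx'])/f['fx']*z,(v-f['cy'])/f['fy']*z,z],-1)
    p=p@T[:3,:3].T+T[:3,3]; p[z==0]=np.nan
    return p
def proj(f,P):
    T=np.linalg.inv(f['world_from_camera']);c=np.atleast_2d(P)@T[:3,:3].T+T[:3,3]
    return np.c_[f['fx']*c[:,0]/c[:,2]+f['cx'],f['fy']*c[:,1]/c[:,2]+f['cy']]
E
python3 - <<'E'
from h import *
f=dict(np.load('pics/top0.npz')); s=dict(np.load('pics/side0.npz'))
cv2.imwrite('pics/top_z.png',np.clip(2*cv2.resize(f['image'][160:290,290:430,::-1],None,fx=5,fy=5,interpolation=cv2.INTER_CUBIC).astype(float),0,255)[:600])
cv2.imwrite('pics/side_z.png',np.clip(2*cv2.resize(s['image'][180:300,260:400,::-1],None,fx=5,fy=5,interpolation=cv2.INTER_CUBIC).astype(float),0,255)[:600])
for n,g in(('top',f),('side',s)):
    P=cloud(g); m=(abs(P[...,0]-.47)<.16)&(abs(P[...,1]+.06)<.2)
    print(n,'shelf z',np.nanmedian(P[m][:,2]))
    for lo,hi in((.155,.19),(.128,.148),(.08,.1),(.03,.06)):
        q=P[m&(P[...,2]>lo)&(P[...,2]<hi)]
        if len(q): print(lo,hi,len(q),q.mean(0).round(4),q.min(0).round(3),q.max(0).round(3))
    q=P[m&(P[...,2]>.16)&(P[...,2]<.19)]
    if len(q)>5: print(cv2.minAreaRect((q[:,:2]*1000).astype(np.float32)),np.median(q[:,2]))
E
```

```text
top shelf z 0.0006954314291711672
0.155 0.19 195 [ 0.5703 -0.1433  0.1707] [ 0.536 -0.155  0.155] [ 0.605 -0.133  0.178]
0.128 0.148 740 [ 0.5731 -0.1216  0.1381] [ 0.52  -0.16   0.128] [ 0.622 -0.091  0.147]
0.08 0.1 531 [ 0.5594 -0.1659  0.086 ] [ 0.498 -0.198  0.08 ] [ 0.63  -0.09   0.099]
0.03 0.06 369 [ 0.5122 -0.0242  0.0495] [ 0.435 -0.192  0.03 ] [0.629 0.05  0.059]
((570.50732421875, -144.2829132080078), (14.53466510772705, 70.1865463256836), 81.72673034667969) 0.17158060985236312
side shelf z -0.00013506918089245534
0.155 0.19 320 [ 0.5686 -0.1499  0.1663] [ 0.535 -0.16   0.155] [ 0.603 -0.135  0.175]
0.128 0.148 386 [ 0.571  -0.1452  0.1386] [ 0.517 -0.166  0.13 ] [ 0.621 -0.094  0.148]
0.08 0.1 1121 [ 0.561  -0.1602  0.0854] [ 0.495 -0.202  0.08 ] [ 0.629 -0.095  0.1  ]
0.03 0.06 733 [ 0.4909 -0.0373  0.0438] [ 0.432 -0.2    0.03 ] [0.63  0.048 0.06 ]
((569.1903686523438, -147.4091339111328), (19.932409286499023, 68.3879623413086), 84.80625915527344) 0.16961879987228312[ WARN:0@0.059] global loadsave.cpp:1063 imwrite_ Unsupported depth image for selected encoder is fallbacked to CV_8U.
```

View pics/top_z.png

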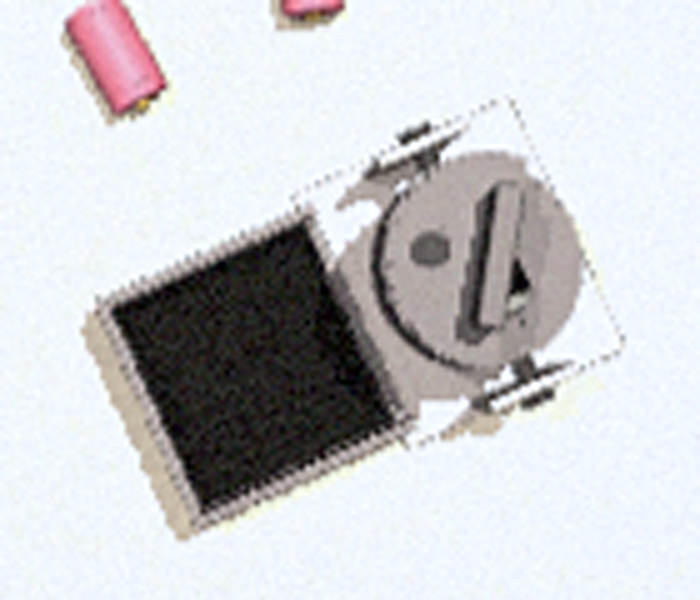

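View pics/side_z.png

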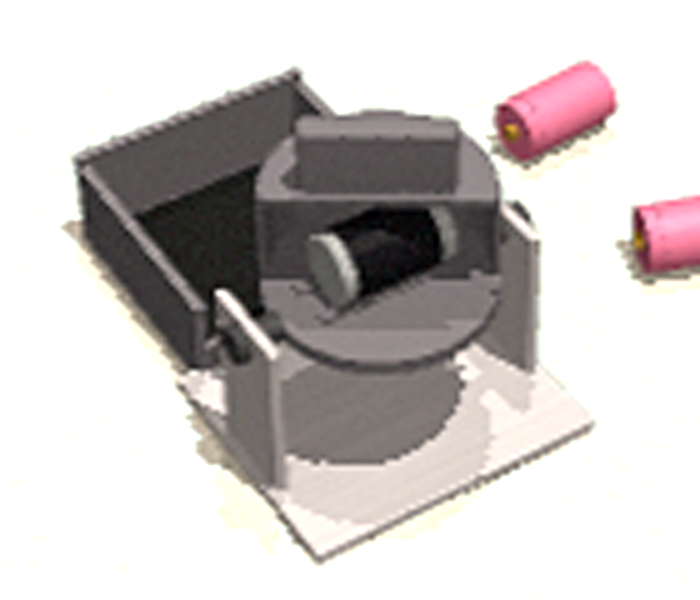

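The bar is clear: its long side runs about -8° from world x, the wall faces +y, and its top is at 0.172 m (0.173 expected). Now I need the stand's yaw and origin from the tray, the base and the bar.

```bash
python3 - <<'E'
from h import *
f=dict(np.load('pics/top0.npz'))
def ray(f,u,v,z):
    T=f['world_from_camera']; d=T[:3,:3]@np.array([(u-f['cx'])/f['fx'],(v-f['cy'])/f['fy'],1]); return (T[:3,3]+d*(z-T[2,3])/d[2])[:2]
# hand-read base corners from the zoomed picture (5x, offset 290,160)
off=lambda p:(p[0]/5-.4+290,p[1]/5-.4+160)
c={k:ray(f,*off(p),.008) for k,p in dict(xp_yp=(510,98),xp_ym=(625,343),xm_yp=(296,195),xm_ym=(410,447)).items()}
print({k:v.round(4) for k,v in c.items()})
e=c['xp_yp']-c['xp_ym'];print('edge len',np.hypot(*e),'yaw',np.arctan2(-e[0],e[1]))
e=c['xp_yp']-c['xm_yp'];print('edge len',np.hypot(*e),'yaw',np.arctan2(e[1],e[0]))
e=c['xp_ym']-c['xm_ym'];print('edge len',np.hypot(*e),'yaw',np.arctan2(e[1],e[0]))
print('centre',np.mean(list(c.values()),0))
P=cloud(f)
m=(P[...,1]>-.085)&(P[...,1]<.09)&(P[...,0]>.4)&(P[...,0]<.64)&(P[...,2]>.036)&(P[...,2]<.07)
q=P[m];r=cv2.minAreaRect((q[:,:2]*1000).astype(np.float32));print('tray walls',len(q),r,'yaw cands',np.deg2rad(r[2])-np.pi/2, np.deg2rad(r[2])-np.pi)
# bar top
m=(P[...,2]>.164)&(P[...,2]<.185)&(abs(P[...,0]-.57)<.06)&(abs(P[...,1]+.144)<.04)
n,l,st,ce=cv2.connectedComponentsWithStats(m.astype(np.uint8));print(st[1:].tolist(),ce[1:])
v,u=np.nonzero(m); pts=np.array([ray(f,a,b,.173) for a,b in zip(u,v)])
r=cv2.minAreaRect((pts*1000).astype(np.float32));print('bar',r,pts.mean(0))
w,V=np.linalg.eigh(np.cov(pts.T));print('bar thin axis ang',np.arctan2(V[1,0],V[0,0]),np.sqrt(12*w))
# half-moon plate
m=(P[...,2]>.133)&(P[...,2]<.145)&(abs(P[...,0]-.57)<.07)&(abs(P[...,1]+.13)<.07)
v,u=np.nonzero(m); pts=np.array([ray(f,a,b,.139) for a,b in zip(u,v)]).astype(np.float32)
print('plate',cv2.minEnclosingCircle(pts),pts.mean(0),len(pts))
E
```

```text
{'xp_yp': array([ 0.6645, -0.1722]), 'xp_ym': array([ 0.5321, -0.2339]), 'xm_yp': array([ 0.6108, -0.0562]), 'xm_ym': array([ 0.4755, -0.1179])}
edge len 0.14606624180151545 yaw -1.1351238626551032
edge len 0.1278757664184896 yaw -1.1373904392971763
edge len 0.12906049910865078 yaw -1.1165835118828242
centre [ 0.57074587 -0.14504559]
tray walls 309 ((518.6547241210938, -32.18299102783203), (129.87216186523438, 124.720947265625), 24.852529525756836) yaw cands -1.1370378591213348 -2.7078341859162314
[[385, 196, 10, 30, 179]] [[389.4301676  210.38547486]]
bar ((570.2906494140625, -143.48876953125), (14.737261772155762, 69.87728881835938), 81.70600128173828) [ 0.57046106 -0.14365373]
bar thin axis ang -1.7240468577238253 [0.01434356 0.07019673]
plate ((0.5709590911865234, -0.141163632273674), 0.05260448902845383) [ 0.57301635 -0.12159664] 718
```

Stand yaw is -1.135 and the origin is (0.5705, -0.1443). The measured tray centre lands within 1 mm of the prediction. Hood angle is about 2.556 rad. Next I check IK reachability for the turn and the tip, without moving.

```bash
cat >> h.py <<'E'
from scipy.spatial.transform import Rotation as R
YAW=-1.135; O=np.array([.5705,-.1443]); HZ=.085; RT=.0605   # TCP height over hinge line while gripping
def pose(hood,tilt=0,r=RT,flip=0):
    """TCP pose: jaw axis (tool y) along bar x (walled side), about hood axis, tub tilted."""
    S=R.from_euler('z',YAW).as_matrix(); T=R.from_euler('y',-tilt).as_matrix()
    a=hood+flip*np.pi; y=np.array([np.cos(a),np.sin(a),0]); z=np.array([0,0,-1.]); x=np.cross(y,z)
    return np.r_[O,HZ]+S@T@np.array([0,0,r]), S@T@np.c_[x,y,z]
E
python3 - <<'E'
from h import *
from station import bot
print(bot.observe()['time'])
for fl in (0,1,-1):
  if fl==-1: continue
  for h,t in((2.556,0),(2.1,0),(1.6,0),(1.3,0),(.9,0),(.5,0),(0,0),(-.1,0),(0,.35),(0,.7),(0,.75)):
    q=bot.inverse_kinematics(*pose(h,t,flip=fl)); print(fl,h,t,None if q is None else np.round(q,2))
E
```

```text
0.1
0 2.556 0 [ 0.66  0.67 -0.76  1.75  0.55  0.95  1.1 ]
0 2.1 0 [ 0.66  0.67 -0.76  1.75  0.55  0.95  0.64]
0 1.6 0 [ 0.6   0.64 -0.66  1.75  0.49  0.92  0.2 ]
0 1.3 0 [ 0.56  0.63 -0.6   1.75  0.44  0.9  -0.07]
0 0.9 0 [ 0.51  0.61 -0.52  1.76  0.38  0.87 -0.42]
0 0.5 0 [ 0.45  0.6  -0.44  1.76  0.32  0.86 -0.77]
0 0 0 [ 0.37  0.58 -0.31  1.76  0.23  0.83 -1.19]
0 -0.1 0 [ 0.35  0.58 -0.29  1.77  0.21  0.83 -1.27]
0 0 0.35 [-0.03  0.5  -0.05  1.98  0.63  0.62 -1.72]
0 0 0.7 [-0.66  0.65  0.49  2.14  0.99  0.49 -2.32]
0 0 0.75 [-0.64  0.66  0.42  2.15  1.11  0.56 -2.46]
1 2.556 0 [ 0.24  0.57 -0.13  1.77  0.1   0.81 -1.66]
1 2.1 0 [ 0.16  0.57 -0.01  1.78  0.01  0.8  -2.04]
1 1.6 0 [ 0.07  0.57  0.11  1.78 -0.08  0.79 -2.46]
1 1.3 0 [-0.17  0.62  0.46  1.79 -0.36  0.81 -2.5 ]
1 0.9 0 [-0.45  0.8   0.96  1.81 -0.8   0.97 -2.52]
1 0.5 0 [ 0.92  0.92 -1.28  1.74  0.94  1.24  1.9 ]
1 0 0 [ 0.92  0.92 -1.28  1.74  0.94  1.24  1.4 ]
1 -0.1 0 [ 0.92  0.92 -1.28  1.74  0.94  1.24  1.3 ]
1 0 0.35 [ 0.68  0.74 -1.07  1.95  1.17  1.12  1.03]
1 0 0.7 [ 0.04  0.61 -0.45  2.11  1.32  0.99  0.6 ]
1 0 0.75 [ 0.01  0.63 -0.45  2.12  1.36  1.04  0.53]
```

One hold (flip 0) covers the whole turn, with q7 going from 1.1 to -1.19. I move above the bar, descend and grip.

```bash
python3 - <<'E'
from h import *
from station import bot
H=2.556
bot.move_pose(*pose(H,r=.125))
bot.command_gripper(.045,60)
p,o=pose(H); bot.move_l(p,o,max_speed=.1)
s=bot.observe(); print(s['time'],s['ee_pos']-p,s['ft_force'].round(1) if hasattr(s['ft_force'],'round') else s['ft_force'])
for n in ("side","top"):
    f=bot.grab_frame(n); cv2.imwrite(f'pics/{n}1.png',np.clip(2.*cv2.resize(f['image'][120:300,240:440,::-1],None,fx=3,fy=3),0,255).astype(np.uint8))
bot.command_gripper(0.0,60)
s=bot.observe(); print(s['time'],s['opening'],s['ee_pos']-p,np.round(s['ft_force'],1),np.round(s['q'],2))
E
```

```text
3.6333 [0.0003212  0.00011513 0.00044316] [ 0.2 -0.2  0.4]
4.1167 0.013216390045810763 [ 4.68704343e-05 -3.51995582e-04  4.55410020e-04] [-1.2 -0.6  5.4] [ 0.65  0.66 -0.73  1.75  0.54  0.94  1.11]
```

View pics/side1.png

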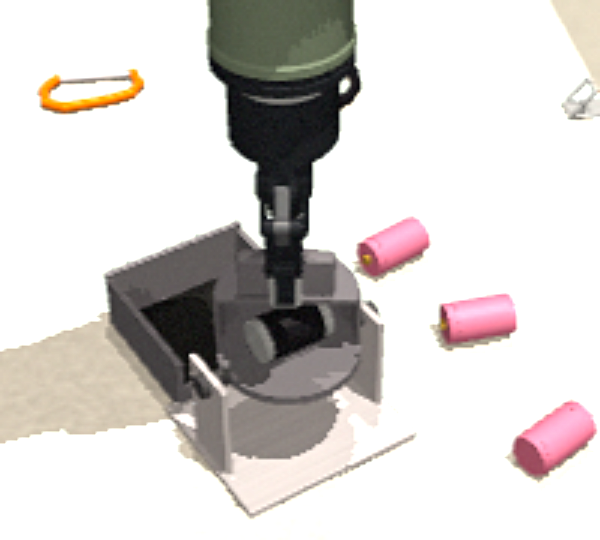

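The gripper straddles the middle of the bar (around (285,280)) and closed to 13.2 mm with little force. Now I turn the hood clockwise in steps and watch the forces.

```bash
python3 - <<'E'
from h import *
from station import bot
for h in np.linspace(2.556,0,6)[1:]:
    p,o=pose(h); bot.move_l(p,o,max_speed=.15)
    s=bot.observe(); print(round(s['time'],2),round(h,2),(s['ee_pos']-p).round(4),s['opening'].__round__(4),np.round(s['ft_force'],1),np.round(s['wrist_torque'],2),np.round(s['q'],2))
for n in ("side","top"):
    f=bot.grab_frame(n); np.savez(f'pics/{n}2.npz',**f); cv2.imwrite(f'pics/{n}2.png',np.clip(2.*cv2.resize(f['image'][120:300,240:440,::-1],None,fx=3,fy=3),0,255).astype(np.uint8))
E
```

```text
4.78 2.04 [ 0.0001 -0.0004  0.0004] 0.0127 [-3.6 -2.5  9.1] [-0.64  0.54 -0.13] [ 0.57  0.63 -0.61  1.75  0.45  0.9   0.68]
5.43 1.53 [ 0.0001 -0.0004  0.0004] 0.0128 [-2.6 -2.4  7.7] [-0.74  0.37 -0.05] [ 0.48  0.6  -0.48  1.76  0.36  0.87  0.24]
6.09 1.02 [ 0.0001 -0.0005  0.0004] 0.0128 [-2.2 -3.5  9.4] [-0.9   0.27 -0.14] [ 0.4   0.59 -0.36  1.76  0.26  0.84 -0.19]
6.75 0.51 [ 0.0001 -0.0007  0.0004] 0.0131 [-3.1 -4.8  8.1] [-1.03  0.24 -0.08] [ 0.31  0.57 -0.22  1.77  0.17  0.82 -0.62]
7.41 0.0 [ 0.0001 -0.0008  0.0004] 0.0129 [-3.3 -4.6  8.9] [-1.26  0.33 -0.12] [ 0.21  0.57 -0.09  1.77  0.07  0.8  -1.04]
```

View pics/side2.png

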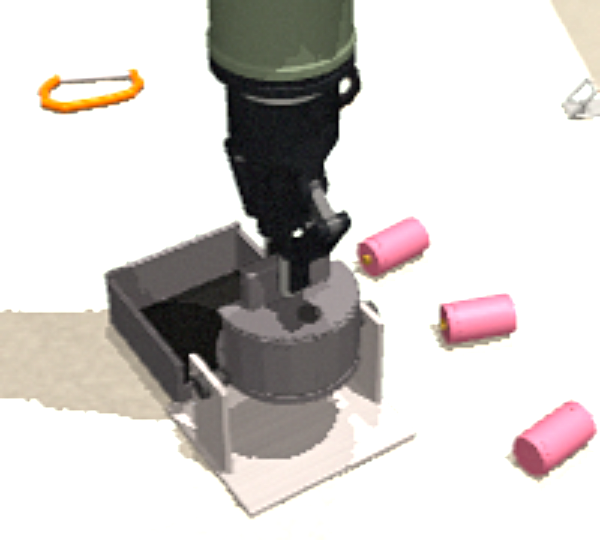

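View pics/top2.png

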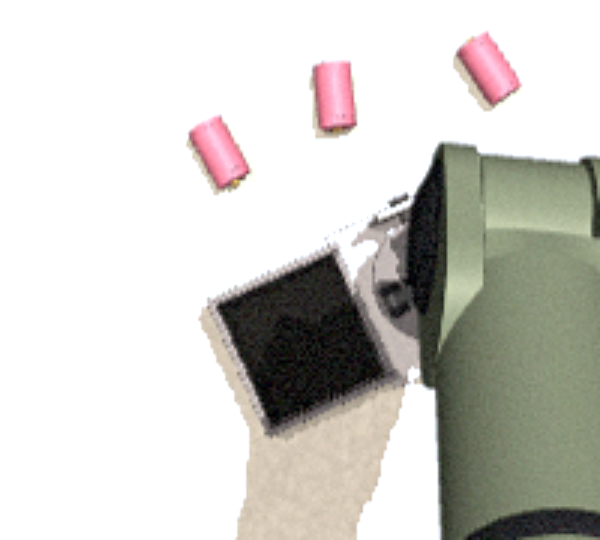

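The opening now faces the tray: the wall is on the right, and the cell end shows at top (395,295). Before tipping I check level and hood angle from depth.

```bash
cat >> h.py <<'E'
def stand(P):
    S=R.from_euler('z',YAW).as_matrix(); return (P-np.r_[O,0])@S
def check(f):
    """in stand frame: plate plane (level), bar end faces, wall"""
    P=stand(cloud(f)); x,y,z=P[...,0],P[...,1],P[...,2]
    m=(z>.132)&(z<.147)&(x>.012)&(x<.05)&(abs(y)<.045)
    q=P[m]; out={'n':len(q)}
    if len(q)>20:
        A=np.c_[q[:,0],q[:,1],np.ones(len(q))]
        for _ in range(3):
            c=np.linalg.lstsq(A,q[:,2],rcond=None)[0]; r=abs(A@c-q[:,2]); k=r<.002; A,q=A[k],q[k]
        out.update(slope_x=c[0],slope_y=c[1],z0=c[2],kept=len(q))
    m=(z>.145)&(z<.176)&(abs(x)<.016)&(abs(y)>.016)&(abs(y)<.04)
    q=P[m]; out['bar_n']=len(q)
    if len(q)>6:
        for sgn in(-1,1):
            a=q[np.sign(q[:,1])==sgn]
            if len(a)>3: out['bar',sgn]=(len(a),a[:,0].min().round(4),a[:,0].max().round(4),a[:,1].min().round(3),a[:,1].max().round(3),a[:,2].max().round(4))
    return out
E
python3 - <<'E'
from h import *
for n in('side','top'): print(n,check(dict(np.load(f'pics/{n}2.npz'))))
from station import bot
# dry-run tilt IK
for t in np.linspace(0,.7,8):
    q=bot.inverse_kinematics(*pose(0,t)); print(round(t,2),None if q is None else np.round(q,2))
E
```

```text
side {'n': 484, 'slope_x': np.float64(-0.011212858254478123), 'slope_y': np.float64(0.0011553200576630285), 'z0': np.float64(0.13789162530440907), 'kept': 370, 'bar_n': 175, ('bar', -1): (140, np.float64(-0.0055), np.float64(0.0095), np.float64(-0.038), np.float64(-0.016), np.float64(0.174)), ('bar', 1): (35, np.float64(0.0034), np.float64(0.0099), np.float64(0.017), np.float64(0.033), np.float64(0.1616))}
top {'n': 0, 'bar_n': 0}
0.0 [ 0.21  0.57 -0.09  1.77  0.07  0.8  -1.05]
0.1 [ 0.11  0.54 -0.03  1.84  0.15  0.72 -1.16]
0.2 [-0.01  0.52  0.05  1.9   0.26  0.65 -1.3 ]
0.3 [-0.15  0.51  0.15  1.96  0.38  0.58 -1.46]
0.4 [-0.3   0.52  0.27  2.02  0.5   0.52 -1.64]
0.5 [-0.47  0.56  0.41  2.07  0.61  0.47 -1.81]
0.6 [-0.65  0.63  0.56  2.11  0.7   0.42 -1.97]
0.7 [-0.8   0.72  0.69  2.15  0.78  0.37 -2.13]
```

Level to about 0.6°, and the bar faces sit at equal x at both ends, so the hood is at about 0. Now I tip to 0.70 rad in small arc steps.

```bash
python3 - <<'E'
from h import *
from station import bot
for t in np.linspace(0,.7,8)[1:]:
    p,o=pose(0,t); bot.move_l(p,o,max_speed=.03)
    s=bot.observe(); print(round(s['time'],2),round(t,2),(s['ee_pos']-p).round(4),round(s['opening'],4),np.round(s['ft_force'],1),np.round(s['wrist_torque'],2),np.round(s['q'],2))
    if np.linalg.norm(s['ft_force'])>50: print('stop'); break
bot.pause(1.2)
s=bot.observe(); print(s['time'],np.arccos(-s['ee_rot'][2][2]) if True else 0)
for n in ("side","top"):
    f=bot.grab_frame(n); np.savez(f'pics/{n}3.npz',**f); cv2.imwrite(f'pics/{n}3.png',np.clip(2.*cv2.resize(f['image'][120:300,240:440,::-1],None,fx=3,fy=3),0,255).astype(np.uint8))
E
```

```text
7.86 0.1 [ 0.     -0.0005  0.0004] 0.013 [-2.5 -5.7  7.3] [-1.53  0.14 -0.1 ] [ 0.11  0.54 -0.03  1.84  0.16  0.72 -1.16]
8.21 0.2 [-0.0001 -0.0001  0.0004] 0.0129 [-4.9 -4.  10.2] [-1.05  0.49 -0.27] [-0.01  0.52  0.05  1.9   0.26  0.65 -1.3 ]
8.56 0.3 [-0.0001  0.      0.0003] 0.0128 [-4.6 -2.5  8.9] [-1.13  0.42 -0.28] [-0.15  0.51  0.15  1.97  0.38  0.58 -1.46]
8.92 0.4 [-0.0002  0.      0.0001] 0.0133 [-4.  -2.   9.4] [-1.05  0.29 -0.38] [-0.3   0.52  0.26  2.02  0.51  0.53 -1.64]
9.28 0.5 [-0.0002  0.0001  0.    ] 0.013 [-3.9 -2.   9.6] [-1.02  0.22 -0.37] [-0.46  0.56  0.39  2.07  0.63  0.48 -1.83]
9.65 0.6 [-0.0002  0.0001 -0.0001] 0.0127 [-3.  -0.   8.9] [-0.95  0.1  -0.38] [-0.62  0.62  0.52  2.11  0.75  0.44 -2.01]
10.0 0.7 [-0.0002  0.0001 -0.0002] 0.013 [-4.   1.2  9.4] [-0.8   0.08 -0.32] [-0.77  0.7   0.65  2.15  0.84  0.39 -2.18]
11.2 0.6996956028778907
```

View pics/side3.png

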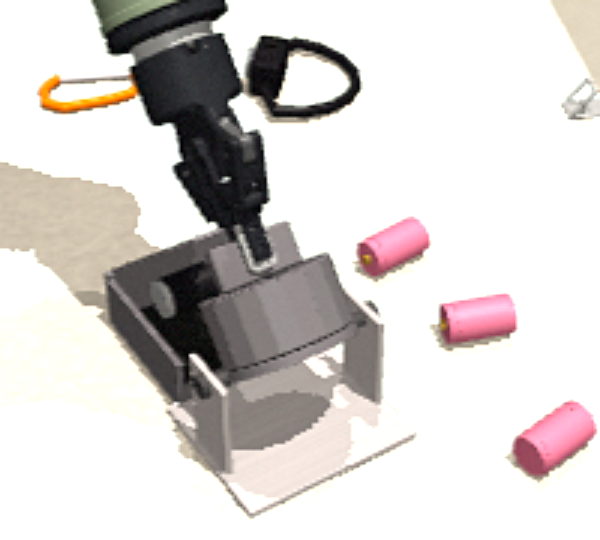

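View pics/top3.png

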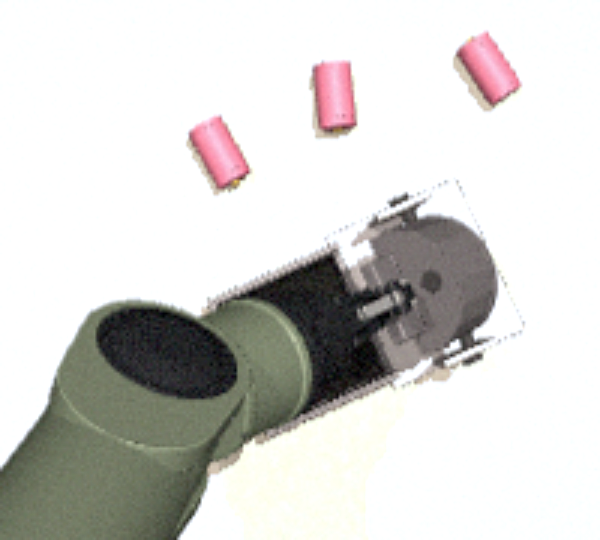

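The cell's steel end shows at side (165,295), so it is in the tray. I measure the actual tub tilt from the half-moon plate before going back.

```bash
python3 - <<'E'
from h import *
for n in('side','top'):
    P=stand(cloud(dict(np.load(f'pics/{n}3.npz'))))
    T=R.from_euler('y',-.7).as_matrix(); L=(P-[0,0,HZ])@T   # tub frame at nominal .7
    m=(abs(L[...,2]-.054)<.01)&(L[...,0]>.012)&(L[...,0]<.046)&(abs(L[...,1])<.04)
    q=L[m]
    if len(q)<20: print(n,len(q));continue
    A=np.c_[q[:,0],q[:,1],np.ones(len(q))]
    for _ in range(3):
        c=np.linalg.lstsq(A,q[:,2],rcond=None)[0];k=abs(A@c-q[:,2])<.003;A,q=A[k],q[k]
    print(n,len(q),c,'tilt deg',np.degrees(.7+np.arctan(c[0])))   # +slope_x => top leans further to -x
    m=(P[...,0]>-.18)&(P[...,0]<-.064)&(abs(P[...,1])<.055)&(P[...,2]>.025)&(P[...,2]<.046); print('cell?',m.sum(),np.nanmedian(P[m],0) if m.sum() else '')
E
```

```text
side 58 [-0.34142103  0.01191393  0.06377346] tilt deg 21.25606177316309
cell? 291 [-0.16031497 -0.00843359  0.03561311]
top 317 [ 0.00720341 -0.00879557  0.05326623] tilt deg 40.519763235002294
cell? 5 [-0.06497013 -0.02468821  0.0269134 ]
```

The top view gives 40.5° from 317 plate points. The side view is grazing there (58 points, mostly wall), so I discount it. The hold lasted over 1 s, so I return to level along the same arc and check before releasing.

```bash
python3 - <<'E'
from h import *
from station import bot
for t in np.linspace(.7,0,8)[1:]:
    p,o=pose(0,t); bot.move_l(p,o,max_speed=.03)
s=bot.observe(); print(round(s['time'],2),(s['ee_pos']-p).round(4),round(s['opening'],4),np.round(s['ft_force'],1),np.round(s['wrist_torque'],2),np.round(s['q'],2), np.abs(s['ee_rot']-o).max())
bot.pause(.3)
for n in ("side","top"):
    f=bot.grab_frame(n); np.savez(f'pics/{n}4.npz',**f); cv2.imwrite(f'pics/{n}4.png',np.clip(2.*cv2.resize(f['image'][120:300,240:440,::-1],None,fx=3,fy=3),0,255).astype(np.uint8))
    print(n,check(f))
E
```

```text
13.79 [ 0.0003 -0.0008  0.0001] 0.0129 [-6.4 -4.6 27.8] [-0.77  1.4   0.01] [ 0.22  0.57 -0.1   1.77  0.08  0.81 -1.06] 0.003183049074648519
side {'n': 483, 'slope_x': np.float64(-0.015436590069331232), 'slope_y': np.float64(-0.0036795952673764343), 'z0': np.float64(0.13810569872617293), 'kept': 376, 'bar_n': 180, ('bar', -1): (144, np.float64(-0.006), np.float64(0.01), np.float64(-0.039), np.float64(-0.016), np.float64(0.1735)), ('bar', 1): (36, np.float64(0.0045), np.float64(0.0091), np.float64(0.017), np.float64(0.031), np.float64(0.1623))}
top {'n': 0, 'bar_n': 0}
```

View pics/side4.png

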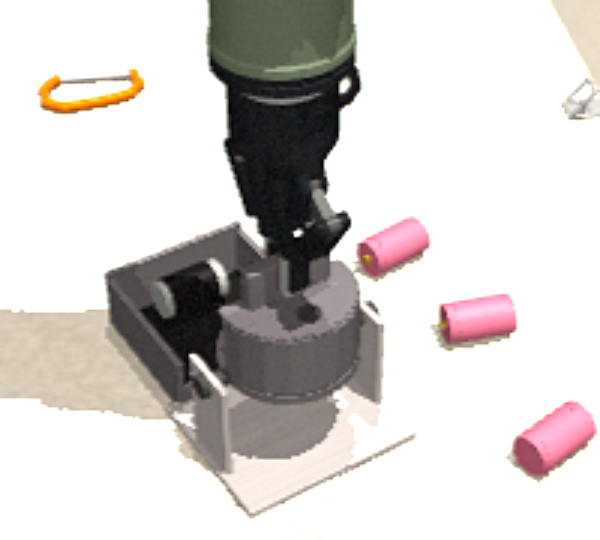

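The cell lies in the tray (side (190,285)) and the tub is level within about 1°. I release, lift straight up, back away and look.

```bash
python3 - <<'E'
from h import *
from station import bot
bot.command_gripper(.05)
p,o=pose(0,r=.15); bot.move_l(p,o,max_speed=.1)
bot.move_j([1.276, 0.521, -0.036, 1.599, 0.021, 1.021, -0.113])
print(bot.observe()['time'])
for n in ("side","top"):
    f=bot.grab_frame(n); np.savez(f'pics/{n}5.npz',**f); cv2.imwrite(f'pics/{n}5.png',np.clip(2.*f['image'][...,::-1],0,255).astype(np.uint8))
    cv2.imwrite(f'pics/{n}5z.png',np.clip(2.*cv2.resize(f['image'][150:300,250:430,::-1],None,fx=4,fy=4),0,255).astype(np.uint8))
    print(n,check(f))
    P=stand(cloud(f))
    m=(P[...,0]>-.18)&(P[...,0]<-.064)&(abs(P[...,1])<.055)&(P[...,2]>.025)&(P[...,2]<.046); print('cell',m.sum(),np.nanmedian(P[m],0) if m.sum() else '')
    m=(P[...,2]>.164)&(P[...,2]<.185)&(np.hypot(P[...,0],P[...,1])<.06)
    q=P[m][:,:2]
    if n=='top': print('bar',cv2.minAreaRect((q*1000).astype(np.float32)),q.mean(0))
E
```

```text
17.9417
side {'n': 477, 'slope_x': np.float64(-0.013448110961912186), 'slope_y': np.float64(0.003999747135013831), 'z0': np.float64(0.1378600825098535), 'kept': 398, 'bar_n': 228, ('bar', -1): (147, np.float64(-0.0068), np.float64(0.0092), np.float64(-0.038), np.float64(-0.016), np.float64(0.1735)), ('bar', 1): (81, np.float64(-0.0034), np.float64(0.0088), np.float64(0.016), np.float64(0.032), np.float64(0.1734))}
cell 364 [-0.16214826 -0.00346114  0.03581235]
top {'n': 489, 'slope_x': np.float64(0.023087336692972162), 'slope_y': np.float64(-0.0013270428933278844), 'z0': np.float64(0.1376589219911692), 'kept': 286, 'bar_n': 111, ('bar', -1): (57, np.float64(-0.0076), np.float64(0.0064), np.float64(-0.035), np.float64(-0.016), np.float64(0.1751)), ('bar', 1): (54, np.float64(-0.0077), np.float64(0.0064), np.float64(0.016), np.float64(0.034), np.float64(0.1751))}
cell 280 [-0.16318914  0.0022824   0.0363347 ]
bar ((0.02298736572265625, -0.12612533569335938), (69.09520721435547, 14.976112365722656), 89.6583480834961) [-8.42794864e-04  8.82535071e-05]
```

View pics/side5.png

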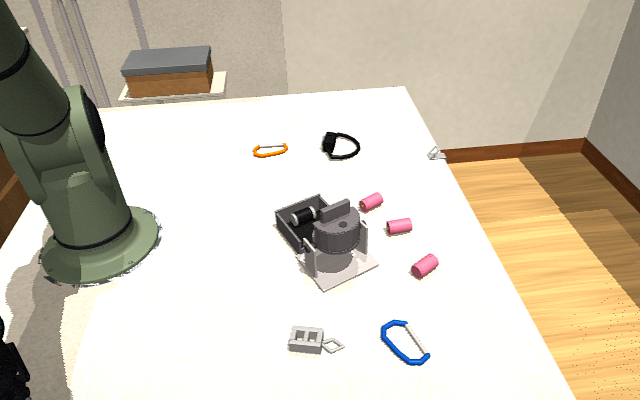

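View pics/top5z.png

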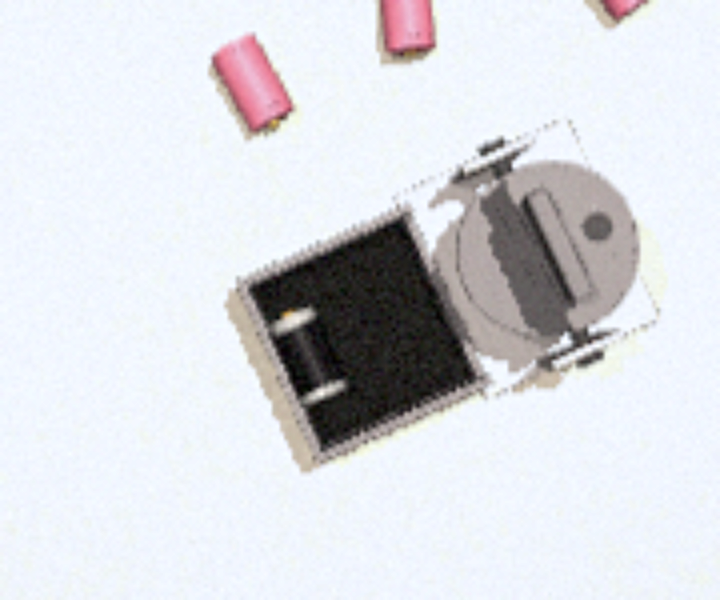

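The cell is against the tray's front wall at top zoom (310,355). The bar lies along the hinge to within 0.4°, and the bystanders are at the same pixels as at the start. I hand in the job.

```bash
python3 - <<'E'
from station import bot
bot.close_job()
E
```

```text
the job is handed in; nothing more can be done
```

The job is done and handed in at about 18 s. I gripped the bar once and turned the hood clockwise from about 2.56 rad to 0 with the tub level. I then tipped the tub to 0.70 rad, held it 1.2 s, brought it back level, let go and backed the arm away.

**Last checks:**
- **Cell:** it lies in the catch tray, against the front wall.
- **Hood:** the bar is within 0.4° of the hinge line, with the opening facing the tray.
- **Tip angle:** the arm pose gave 40.1° and the top camera 40.5°. The side camera gave 21°, but that was a poor fit on 58 points, mostly on the wall, so I discounted it.
- **Level:** the two cameras disagree slightly, -0.8° from the side and +1.3° from the top. I took that as level within measurement noise.
- **Forces:** the wrist force read no more than about 30 N when sampled after moves.
- **Other gear:** the bystanders looked unmoved in the side view, though I did not measure their positions.

I did not re-grip on the way, because the last joint had enough range for the whole turn in one hold.

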